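# Tap the cut-off jig's stop to its mark and load the bar

## Task

Set the stiff stop saddle of the cut-off jig: push on its blue end in small taps, towards the blue saw guide, until its white pointer line is level with the red marker. Let it come to rest once when it is about a centimetre short, then creep up to the mark without running past it, and take your hand off. Then lay the long steel bar flat in the jig's channel, between the saw guide and the saddle, with its end up against the saddle's steel stop face, leaving the saddle at its mark and the other things on the bench where they are.

Things in the scene. Friction and masses are not known exactly. Their poses are not given: they have to be found in the camera images.
- jig: Cut-off jig fixed to the bench: aluminium bed 12 mm thick, spanning x -52 to +68 and y -195 to +195 mm. Origin on the bench top, on the channel's centre line, half way along. Its y axis runs along the rail from the blue saw guide (y -182 to -154, 54 mm above the bench, 30 mm gap in line with the channel) to the free end where the saddle starts; z is up. It turns up to 0.15 rad.
- channel (a point): Point on the channel floor, 12 mm above the bench, on the centre line, straight above the jig's origin; axes as the jig's. The channel is the strip of bed between two dark walls 5 mm high, 8 mm thick and 22 mm apart; it runs from jig y -150 to +190 mm (under the saddle too).
- saddle (a joint): Travel of the stop saddle along the bed, in m, range 0 to 0.16 growing towards the saw guide (jig -y). Stiff sliding friction of about 8 N: it stays where it is left. The saddle is a black block 92 mm wide, 90 mm long and 30 mm tall standing on the bed (top 42 mm above the bench), too big to grip; it is pushed at its blue end. Its pointer starts 30 to 110 mm short of the marker.
- pointer (a point): Outer end of the white pointer line on the saddle's top, on its jig +x edge, half way along the saddle, 42 mm above the bench. Axes as the jig's.
- stop_face (a point): Foot of the steel stop face, the saddle's end towards the saw guide, on the channel's centre line, at the channel floor; 45 mm on the jig's -y side of the pointer. The face is 86 mm wide and 26 mm tall. Axes as the jig's.
- push_face (a point): Centre of the blue push face, the saddle's free end, 45 mm on the jig's +y side of the pointer, 25 mm above the bench; 86 mm wide, 26 mm tall. Push here towards the jig's -y.
- marker: Red marker clip fixed on the white scale along the jig's +x edge: base 16 mm by 10 mm, with a 3 mm thin upright red blade on top to 42 mm above the bench. Origin at the foot of the clip, 12 mm above the bench, in line with the blade; axes as the jig's. The saddle is set when the pointer and this origin have the same jig y. Sits at a different place on the scale each time.
- bar: Bright steel square bar, 16 x 16 x 100 mm, 0.2 kg, loose on the bench. Origin at the centre of its underside, its y axis along its length.
- bar_center (a point): Centre of the steel bar. Lying in the channel it is 20 mm above the bench; with its end against the stop face it is 50 mm from point stop_face towards jig -y.
- brass_offcut: Bystander: brass bar end 20 x 50 x 20 mm, shorter than the steel bar; origin under its centre.
- socket: Bystander: steel wrench socket standing upright, 26 mm diameter, 36 mm tall; origin under its centre.
- spray_can: Bystander: spray can 64 mm diameter, 190 mm tall; origin under its centre.
- mug: Bystander: blue mug 80 mm diameter, 90 mm tall; origin under its centre.
- screwdriver: Bystander: screwdriver with red handle lying beyond the jig; its x axis along its length.
- wrench: Bystander: steel wrench lying to the right; its x axis along its length.
- jar: Bystander: amber jar 60 mm diameter, 70 mm tall; origin under its centre.
Not all that is in view belongs to the job. Several things have the shape of the bar; the one meant has the colours described above.

How it is judged:
By the outcome, as a careful person would: the job done as asked, in the order asked, and still so for the second after the job is handed in, with the robot touching nothing.
It also fails if it takes over 64 s, if anything falls off the work surface, if the arm or the gripper's body presses on something with over 40 N, if the wrist force passes 120 N, or if a joint passes its speed limit or range.

## Robot

A 7-joint arm with a two-finger parallel gripper is mounted at the origin on the work surface. World frame = base frame: x ahead of the robot, y to its left, z up, the work surface at z = 0. Lengths are in m, angles in rad, forces in N, time in s.
With the tool pointing down it reaches from about 0.425 to 0.925 m from the base axis. Payload 6.8 kg.
Tool frame: the origin (TCP) lies midway between the tips of the shut fingers; the grasp point (between the pads) lies 19 mm behind it; x points along the fingers, y is the direction in which the jaws open and shut, and the axes are right-handed (so a half turn about x gives the same grasp; the last joint's range is limited). The gripper opens to 85 mm and grips with 20 to 120 N. Pads are 22 mm wide; open, the fingers measure 114 mm over their backs; the gripper's body (76 mm by 85 mm) begins 54 mm behind the grasp point. The pads swing forward as they close: fully open they stand 13 mm farther back than shut.
Start: joints at [-1.4, 0.477, 0.022, 1.555, -0.011, 1.109, -0.083], TCP at [0.186, 0.649, 0.231] pointing down, gripper open.
Joint ranges: [-2.96, 2.96], [-0.34, 2.1], [-1.41, 1.46], [0.24, 2.44], [-1.37, 4.51], [0.17, 1.92], [-2.96, 2.96]. Speed limits (rad/s): [2.39, 2.39, 3.14, 3.14, 3.14, 3.14, 3.14].

## Interface

Orientations are given as a rotation vector (axis times angle).
In Python, from bench import r, viewer, nets gives the robot as it stands.
- The arm moves only by the shell command python3 -m pendant 'ROWS' [FORCE]. ROWS is JSON, one flat list of numbers, 5 for each row, row after row: the finger opening in mm, from 0 to 85.4, then the shift along the tool's x, y, z in mm, then the turn about the tool's x in rad. A call has 1 to 20 rows; each row shifts and turns the commanded pose from where the row before left it, along the tool's axes as they then stand; what a row does not reach is not made up. A row lasts 1/8 s, in which the tool goes at most 62.5 mm and 10.7 degrees, less where a joint would pass 70% of its speed; a pose out of reach is approached as far as the arm can. A call with a gripper value outside its range is refused whole. The fingers move at their own pace and stop on an object; FORCE is the grip in N (left out, the last holds). Time passes only in rows, so rows that do not move let the fingers close. It gives the time, the measured TCP pose, the force and the opening at its end, in the units of the state.
- r.get_obs(): the state, without advancing time (a new reading comes with each control period).
- viewer.grab_frame(name): name is "side" or "top" or "wrist"; returns (picture, depth): 420x560x3 uint8, red, green, blue; 420x560 float32, m along the optical axis (not along the pixel's ray), 0 where there is no reading.
- viewer.calibration(name): a dict with "mtx" (3x3 intrinsics, pixels), "world_to_cam" (4x4, takes a point from world to camera coordinates). Camera axes: x right, y up, looking along -z (the intrinsics and any distortion apply to the point x, -y, -z); pixel columns grow to the right and rows downward; lengths in m; the calibration is good to about 2 mm. A picture is of the moment at which its call begins: read the wrist's pose just before it. calibration takes no time and is no camera call; for the wrist camera it gives the pose at the moment of the call.
- r.hand_in(): hands the job in, once; it reports no verdict.
Trained networks look in the newest picture that a camera, given by its name, has taken for a name from the list of things; names that differ only in an ending like _2 or _b are one class to them, and where a whole thing is asked for, a point or a joint stands for the part that bears it (a point fixed in the world has none). Each returns a list of dicts, best first, with "score" (0 to 1); they miss things now and then, are a little off and sometimes report something else, mostly with a low value. They report only what shows in the picture. A call takes as long as a camera call. They do not tell look-alikes from the thing itself.
- nets.look_for(name, camera): "location" ([x, y, z] in m, in world coordinates, good to about 4 mm: the middle of the surface that is visible of it).
- nets.silhouettes(name, camera): "mask" (420x560 bool, what is visible of it).
The state is a dict: "clock": time; "joints": joint angles; "qvel": joint speeds; "tau": joint torques, N m; "tcp_pos": TCP position; "orientation": TCP orientation; "contact_force": force on the tool from outside, world axes, zero at the start; "moment": the same for the moment, N m; "grip_width": finger opening in m.
Only numpy, scipy, OpenCV 4.12 (cv2) and the standard library are available. Lean on these libraries where they do the work, as an engineer would, in place of code of your own. Each camera call takes 0.05 s, during which the arm holds its last target. There are 200 camera calls.

## Working session

There is one attempt and no reset: what is moved stays moved. The work goes in short steps, Python scripts to look and compute and a shell command to move; the robot and the scene stay as the last step left them, time stands still between calls to the robot, and variables do not carry over. Pictures are saved under pics/ and viewed, about 8 in all and at most 12, crops included, and the job is handed in when it is done.

```bash
mkdir -p pics; ls; cat > h.py <<'E'
import numpy as np, cv2
from bench import r, viewer, nets
from scipy.spatial.transform import Rotation as R
def grab(cam,name=None,crop=None,scale=1):
    im,d=viewer.grab_frame(cam)
    if name:
        o=im
        if crop: o=o[crop[1]:crop[3],crop[0]:crop[2]]
        o=cv2.resize(o,None,fx=scale,fy=scale,interpolation=cv2.INTER_CUBIC)
        cv2.imwrite('pics/'+name+'.png',o[:,:,::-1])
    return im,d
def world(cam,uv,d=None,z=None,cal=None):
    "pixels to world, by depth picture d or by plane height z"
    c=cal or viewer.calibration(cam); K=np.array(c['mtx']); T=np.linalg.inv(np.array(c['world_to_cam']))
    uv=np.atleast_2d(uv).astype(float)
    n=cv2.undistortPoints(uv.reshape(-1,1,2),K,np.array(c['dist'],float) if 'dist' in c else None).reshape(-1,2)
    ray=np.c_[n[:,0],-n[:,1],-np.ones(len(n))]
    if d is not None:
        s=d[uv[:,1].astype(int),uv[:,0].astype(int)]
    else:
        s=(z-T[2,3])/(ray@T[2,:3])
    return (ray*s[:,None])@T[:3,:3].T+T[:3,3]
def st():
    o=r.get_obs(); M=R.from_rotvec(o['orientation']).as_matrix()
    print('t',round(o['clock'],3),'tcp',np.round(o['tcp_pos'],4),'F',np.round(o['contact_force'],1),'w',round(o['grip_width'],4)); print(np.round(M,4)); return o,M
E
python3 - <<'E'
from h import *
st()
print({k:np.round(v,3).tolist() if not isinstance(v,str) else v for k,v in viewer.calibration('top').items()})
grab('side','side1');
for n in ['pointer','saddle','bar','marker']: print(n,[(np.round(x['location'],3),round(x['score'],2)) for x in nets.look_for(n,'side')][:4])
grab('top','top1')
for n in ['pointer','saddle','bar','marker','push_face','stop_face','channel','jig','mug','spray_can','socket','brass_offcut','jar','wrench','screwdriver']: print(n,[(np.round(x['location'],3),round(x['score'],2)) for x in nets.look_for(n,'top')][:4])
E
```

```text
pics
t 0.0 tcp [0.1856 0.6483 0.2303] F [ 0.3 -0.3 -0.1] w 0.0851
[[-4.000e-04  2.751e-01  9.614e-01]
 [-1.800e-03  9.614e-01 -2.751e-01]
 [-1.000e+00 -1.900e-03  2.000e-04]]
{'mtx': [[427.921, 0.0, 276.058], [0.0, 427.921, 210.21], [0.0, 0.0, 1.0]], 'world_to_cam': [[0.016, -1.0, 0.002, -0.01], [0.99, 0.016, 0.139, -0.49], [-0.139, -0.001, 0.99, -1.025], [0.0, 0.0, 0.0, 1.0]]}
pointer [(array([0.558, 0.077, 0.04 ]), 0.61)]
saddle [(array([0.558, 0.078, 0.039]), 0.9)]
bar [(array([ 0.267, -0.332,  0.017]), 0.82), (array([ 0.418, -0.137,  0.022]), 0.56), (array([ 0.314, -0.206,  0.01 ]), 0.55), (array([ 0.549, -0.334,  0.017]), 0.55)]
marker []
pointer [(array([0.567, 0.086, 0.042]), 0.72)]
saddle [(array([0.57 , 0.088, 0.041]), 0.8)]
bar [(array([ 0.314, -0.197,  0.017]), 0.76), (array([ 0.425, -0.132,  0.018]), 0.75), (array([0.399, 0.023, 0.02 ]), 0.72), (array([ 0.282, -0.33 ,  0.018]), 0.64)]
marker []
push_face [(array([0.57 , 0.086, 0.042]), 0.68)]
stop_face [(array([0.57 , 0.086, 0.038]), 0.74), (array([0.703, 0.304, 0.068]), 0.63)]
channel [(array([ 0.584, -0.018,  0.01 ]), 0.95)]
jig [(array([ 0.586, -0.024,  0.017]), 0.85), (array([0.568, 0.086, 0.041]), 0.65)]
mug [(array([0.541, 0.431, 0.051]), 0.56)]
spray_can [(array([0.433, 0.426, 0.171]), 0.7), (array([ 0.608, -0.47 ,  0.006]), 0.31)]
socket [(array([ 0.46 , -0.302,  0.036]), 0.43)]
brass_offcut [(array([0.433, 0.161, 0.02 ]), 0.65)]
jar [(array([0.702, 0.304, 0.068]), 0.87), (array([0.542, 0.43 , 0.052]), 0.61), (array([0.572, 0.086, 0.044]), 0.26)]
wrench [(array([ 0.609, -0.468,  0.006]), 0.98)]
screwdriver [(array([ 0.749, -0.318,  0.024]), 0.59)]
```

View pics/top1.png

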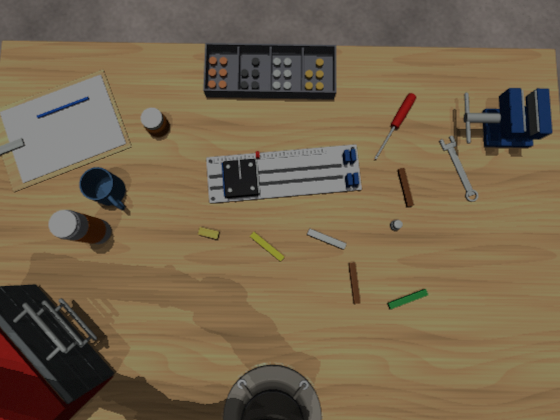

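View pics/side1.png

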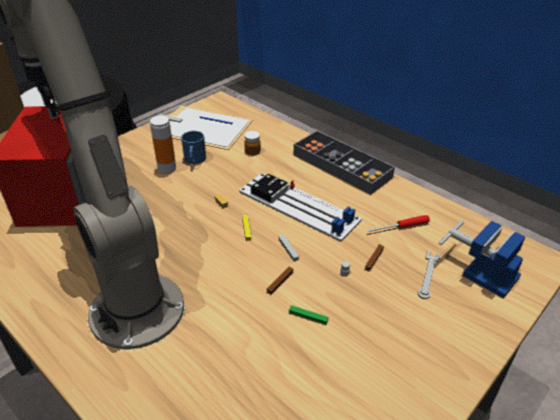

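Top view: saddle at (240,178), its white pointer at (240,170), red marker at (258,155), saw guide at (350,170). Bar-shaped things: silver at (326,239), yellow (267,246), browns (405,187) and (354,283), green (408,299), and the short brass offcut (209,233). The bright silver one at (326,239) fits "bright steel"; next, an enlarged crop to confirm it.

```bash
python3 - <<'E'
from h import *
im,d=grab('top','top2',(195,135,375,260),4.3)
vv,uu=np.mgrid[0:420,0:560]
P=world('top',np.c_[uu.ravel(),vv.ravel()],d=d); z=P[:,2].reshape(d.shape)
print('bench z',np.median(z[240:300,180:240]))
X=P.reshape(420,560,3)
roi=(uu>195)&(uu<372)&(vv>135)&(vv<212)
m=roi&(z>0.007)&(z<0.06)
m=cv2.morphologyEx(m.astype(np.uint8),cv2.MORPH_OPEN,np.ones((3,3)))
pts=X[m>0]
print('jig rect',cv2.minAreaRect(pts[:,:2].astype(np.float32)*1000), np.median(pts[:,2]))
# saddle top
s=roi&(abs(z-.042)<.006)&(uu<300)&(vv<205)
s=cv2.morphologyEx(s.astype(np.uint8),cv2.MORPH_OPEN,np.ones((5,5)))
p=X[s>0]; print('saddle rect',cv2.minAreaRect(p[:,:2].astype(np.float32)*1000),np.median(p[:,2]))
# bar: mask by height
b=(z>0.008)&(z<0.03)&(uu>300)&(uu<352)&(vv>222)&(vv<254)
p=X[b]; print('bar rect',cv2.minAreaRect(p[:,:2].astype(np.float32)*1000),np.median(p[:,2]),len(p), p[:,:2].mean(0))
# red marker
hsv=cv2.cvtColor(im,cv2.COLOR_RGB2HSV)
rd=roi&((hsv[...,0]<8)|(hsv[...,0]>172))&(hsv[...,1]>140)&(hsv[...,2]>80)
v,u=np.nonzero(rd); print('red px',len(u),u.min(),u.max(),v.min(),v.max()); c=[u.mean(),v.mean()]; print(c,world('top',[c],z=.042),np.median(X[rd],0))
for n in ['pointer','bar','marker','push_face']:
  for q in nets.silhouettes(n,'top')[:3]:
    v,u=np.nonzero(q['mask']); print(n,round(q['score'],2),u.min(),u.max(),v.min(),v.max(),np.median(X[q['mask']],0).round(4))
E
```

```text
bench z -0.00023858304666335428
jig rect ((589.413818359375, -19.71929931640625), (121.2362060546875, 390.1780700683594), 6.0677900314331055) 0.01330886167439882
saddle rect ((569.5450439453125, 88.15876770019531), (92.85130310058594, 87.74441528320312), 5.805674076080322) 0.04174180178644704
bar rect ((422.4159240722656, -129.9767303466797), (100.35907745361328, 16.427350997924805), 69.13207244873047) 0.01580035845628225 266 [ 0.42243469 -0.1300308 ]
red px 18 256 258 151 156
[np.float64(257.0), np.float64(153.5)] [[0.63117598 0.0480304  0.042     ]] [0.63279917 0.0480428  0.03592824]
pointer 0.63 222 259 159 198 [0.5659 0.0879 0.0415]
pointer 0.24 307 346 229 249 [ 0.4219 -0.1301  0.0156]
bar 0.83 251 283 232 260 [0.4019 0.0192 0.0151]
bar 0.72 387 428 289 309 [ 0.2783 -0.3259  0.0156]
bar 0.7 349 360 263 303 [ 0.3147 -0.197   0.0155]
push_face 0.69 222 260 158 198 [0.5659 0.0858 0.0414]
push_face 0.3 49 111 210 243 [0.4291 0.4247 0.1676]
```

View pics/top2.png

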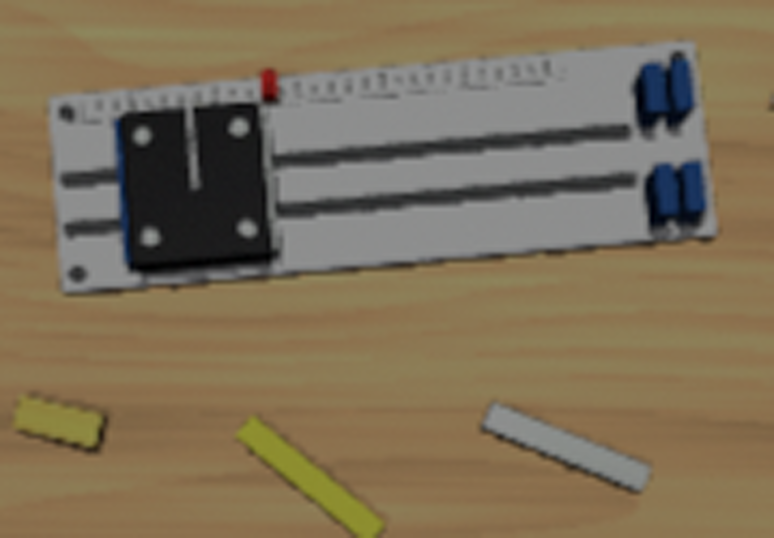

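The crop confirms it: the silver bar at crop (565,447) is the steel bar, and the yellow one at (310,480) is a look-alike. Measured values: jig yaw about 6.07°, origin about (581,-21) mm, saddle 109 and marker 63 along jig y, so about 46 mm of travel. First I raise the tool and turn it parallel to the jig.

```bash
cat >> h.py <<'E'
YAW=np.deg2rad(6.0); JO=np.array([.5814,-.0206])
def jig(p): # world->jig
    p=np.atleast_2d(p)[:,:2]-JO; c,s=np.cos(YAW),np.sin(YAW); return p@np.array([[c,-s],[s,c]])
def unjig(q):
    c,s=np.cos(YAW),np.sin(YAW); return np.array(q)@np.array([[c,s],[-s,c]])+JO
def go(target):
    o,M=st(); print('delta tool mm',np.round(M.T@(np.array(target)-o['tcp_pos'])*1000,1),'tool y angle',np.rad2deg(np.arctan2(M[1,1],M[0,1])).round(2),'joints',np.round(o['joints'],2))
E
python3 -m pendant '[0,-10,0,0,0.148,0,-10,0,0,0.148,0,-10,0,0,0.148,0,-10,0,0,0.148,0,0,0,0,0.148,0,0,0,0,0.148,0,0,0,0,0.148,0,0,0,0,0.148,0,0,0,0,0]' 40
python3 - <<'E'
from h import *
g=unjig([0,200]); print(g); go([g[0],g[1],.27])
E
```

```text
clock: 2.42
tcp_pos: [0.1856, 0.649, 0.2713]
orientation: [1.128, 1.259, -1.128]
contact_force: [-0.5, 0.1, 0.4]
grip_width: 0.0003
[-20.32429265 198.88377907]
t 2.425 tcp [0.1856 0.649  0.2713] F [-0.5  0.1  0.4] w 0.0003
[[ 2.000e-04  9.940e-01  1.093e-01]
 [-1.000e-04  1.093e-01 -9.940e-01]
 [-1.000e+00  2.000e-04  1.000e-04]]
delta tool mm [-2.290000e+01  1.279200e+03 -1.992889e+05] tool y angle 6.27 joints [-1.58  0.45  0.28  1.52 -0.13  1.18 -1.17]
```

```bash
python3 -m pendant '[0,0,23,36,0,0,0,23,36,0,0,0,23,36,0,0,0,23,36,0,0,0,23,36,0,0,0,23,36,0,0,0,23,36,0,0,0,23,36,0,0,0,23,36,0,0,0,23,36,0,0,0,23,36,0,0,0,23,36,0,0,0,23,36,0,0,0,22,36,0,0,0,0,0,0]'
python3 - <<'E'
from h import *
print(viewer.calibration('wrist')['world_to_cam'])
im,d=grab('wrist','w1'); c=viewer.calibration('wrist')
g=unjig([0,.185]); go([g[0],g[1],.022])
for n in ['pointer','marker','push_face','stop_face','channel']:
  print(n,[(np.round(x['location'],4),np.round(jig(x['location']),4),round(x['score'],2)) for x in nets.look_for(n,'wrist')][:2])
E
```

```text
clock: 4.3
tcp_pos: [0.5611, 0.1783, 0.2716]
orientation: [1.131, 1.255, -1.132]
contact_force: [0.4, 0.4, -0.3]
grip_width: -0.0002
[[ 0.99445024  0.10520265  0.00106206 -0.57725763]
 [-0.10109059  0.95827917 -0.26736068 -0.06943431]
 [-0.0291448   0.26576953  0.96359594 -0.44841327]
 [ 0.          0.          0.          1.        ]]
t 4.35 tcp [0.5599 0.1809 0.2714] F [-1.   0.2 -0.1] w 0.0001
[[ 3.000e-04  9.942e-01  1.071e-01]
 [-3.000e-04  1.071e-01 -9.942e-01]
 [-1.000e+00  3.000e-04  4.000e-04]]
delta tool mm [2.494e+02 2.000e-01 1.750e+01] tool y angle 6.15 joints [-0.82  0.32  0.52  1.75 -0.17  1.12 -0.14]
pointer [(array([0.5711, 0.1125, 0.046 ]), array([[0.0037, 0.1334]]), 0.8)]
marker [(array([0.633 , 0.0485, 0.0321]), array([[0.0585, 0.0633]]), 0.46)]
push_face [(array([0.5694, 0.1129, 0.0409]), array([[0.002, 0.134]]), 0.91)]
stop_face [(array([0.5645, 0.1085, 0.0412]), array([[-0.0033,  0.1302]]), 0.85)]
channel [(array([0.5786, 0.1284, 0.0165]), array([[0.0128, 0.1485]]), 0.98), (array([0.4363, 0.1648, 0.0218]), array([[-0.1249,  0.1996]]), 0.64)]
```

View pics/w1.png

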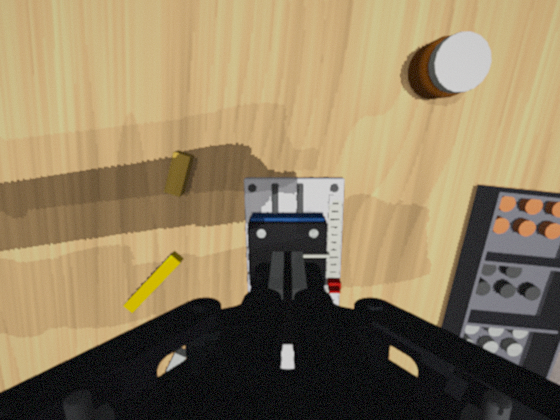

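The wrist picture shows the pointer line's outer end at about (328,256), the red marker at (334,286), and the blue push face clear at row 217. I descend behind it and approach.

```bash
python3 - <<'E'
from h import *
im,d=viewer.grab_frame('wrist'); c=viewer.calibration('wrist')
hsv=cv2.cvtColor(im,cv2.COLOR_RGB2HSV).astype(int)
rd=((hsv[...,0]<8)|(hsv[...,0]>172))&(hsv[...,1]>150)&(hsv[...,2]>60); rd[:, :300]=0; rd[:270]=0; rd[:,360:]=0; rd[300:]=0
v,u=np.nonzero(rd); print('red',u.min(),u.max(),v.min(),v.max())
print(hsv[278:296,328:342,2]); print(hsv[248:264,300:332:3,2])
E
python3 -m pendant '[0,35,0,2,0,0,35,0,2,0,0,35,0,2,0,0,35,0,2,0,0,35,0,2,0,0,35,0,1,0,0,30,0,1,0,0,9,0,0,0,0,0,0,0,0]'
python3 -m pendant '[0,0,0,4,0,0,0,0,4,0,0,0,0,4,0,0,0,0,0,0]'
```

```text
red 329 341 284 297
[[187 202 198 197 196 196 194 196 198 198 201 194 185 191]
 [189 199 201 201 198 200 201 202 203 201 201 194 182 188]
 [193 202 201 199 199 201 199 201 203 203 204 197 190 186]
 [196 197 193 196 193 197 199 197 203 200 204 200 192 188]
 [176 165 158 160 162 163 171 168 170 176 175 171 176 186]
 [139 111  93  89  97  94 100 100 115 112 113 117 140 174]
 [ 90  71  66  68  72  69  70  68  67  72  75  75 122 172]
 [ 78  69  65  64  72  72  71  66  67  69  68  71 110 157]
 [ 80  73  70  73  65  68  68  64  68  68  68  68  88 137]
 [ 71  77  89  96  97  97  99  93  98  93  98  96 102 124]
 [ 82 109 146 158 160 159 157 163 158 152 158 155 157 167]
 [104 130 170 188 190 188 188 187 185 178 183 188 185 186]
 [151 125 151 169 169 168 165 162 157 158 163 174 185 189]
 [170 127 115 123 121 112 109 106  99 103 116 135 172 185]
 [149 109  82  78  78  71  70  68  65  71  74 103 151 184]
 [ 90  81  67  69  70  74  71  68  68  69  61  79 133 173]
 [ 37  44  60  72  67  73  67  63  71  59  58  70 107 162]
 [  7  24  44  84  96  99 100  95  94  97  97  90 112 165]]
[[ 38  35  36  36
[... 296 characters left out ...]
36  47  79 203]
 [ 64  46  40  34  43  38  41  27  37  76 201]
 [ 66  43  31  37  40  39  30  35  45  68 193]
 [ 60  51  31  33  42  31  45  40  37  39 175]
 [ 67  52  36  27  38  30  28  34  26  29 160]
 [ 65  65  89  91  95  97  94  94  91  94 152]
 [ 62 112 172 174 173 172 171 173 178 172 179]
 [ 66 131 203 200 203 204 202 205 201 202 196]
 [ 64 103 175 172 174 180 185 183 182 188 193]
 [ 58  63  86  93  89 112 126 122 125 152 195]]
clock: 5.78
tcp_pos: [0.5604, 0.171, 0.0224]
orientation: [1.129, 1.259, -1.129]
contact_force: [-0.0, -0.3, 0.0]
grip_width: -0.0
clock: 6.28
tcp_pos: [0.562, 0.158, 0.0226]
orientation: [1.13, 1.258, -1.13]
contact_force: [1.0, 0.2, -0.3]
grip_width: -0.0002
```

```bash
python3 - <<'E'
from h import *
c=dict(viewer.calibration('wrist')); c['world_to_cam']=np.array([[ 0.99445024,0.10520265,0.00106206,-0.57725763],[-0.10109059,0.95827917,-0.26736068,-0.06943431],[-0.0291448,0.26576953,0.96359594,-0.44841327],[0,0,0,1]])
p=world('wrist',[[326,261],[334,289]],z=.042,cal=c); q=jig(p); print(p,q,'travel',q[0,1]-q[1,1])
im,d=grab('top','t3',(200,130,300,215),7.5)
E
python3 -m pendant '[0,0,0,4,0,0,0,0,4,0,0,0,0,3,0,0,0,0,0,0]'
```

```text
[[0.61697484 0.08804513 0.042     ]
 [0.63146199 0.05297799 0.042     ]] [[0.04673646 0.10433137]
 [0.05747874 0.06794201]] travel 0.036389359402878185
clock: 6.82
tcp_pos: [0.563, 0.1472, 0.0223]
orientation: [1.13, 1.258, -1.13]
contact_force: [0.5, -0.4, -0.7]
grip_width: -0.0001
```

View pics/t3.png

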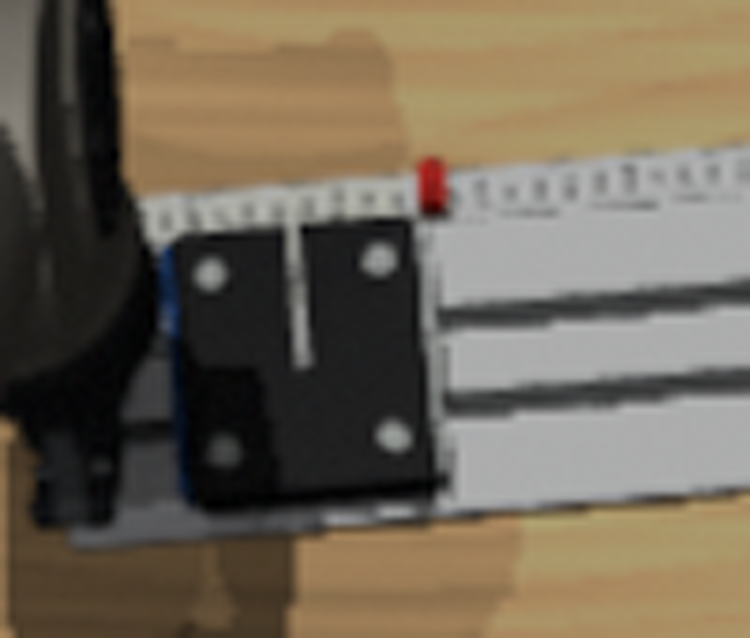

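Pointer end at crop (291,228) and marker at (432,165–215), so there are still roughly 46–50 mm to go. My earlier reading of the marker in the wrist image probably took the clip base for the blade. I start the small taps now.

```bash
python3 -m pendant '[0,0,0,2,0,0,0,0,2,0,0,0,0,2,0,0,0,0,2,0,0,0,0,0,0]'; python3 -m pendant '[0,0,0,2,0,0,0,0,2,0,0,0,0,2,0,0,0,0,2,0,0,0,0,0,0]'; python3 - <<'E'
from h import *
o,M=st(); print(jig(o['tcp_pos']))
im,d=viewer.grab_frame('top')
np.save('t.npy',im)
hsv=cv2.cvtColor(im,cv2.COLOR_RGB2HSV)
print('R',im[149:160,252:264,0]); print('G',im[149:160,252:264,1])
print('ptr V',hsv[158:176,234:262,2])
E
```

```text
clock: 7.45
tcp_pos: [0.5634, 0.1429, 0.0223]
orientation: [1.13, 1.262, -1.126]
contact_force: [-0.2, 7.3, 0.4]
grip_width: -0.0002
clock: 8.07
tcp_pos: [0.5643, 0.1351, 0.0223]
orientation: [1.13, 1.262, -1.126]
contact_force: [-1.5, 7.1, 0.1]
grip_width: -0.0001
t 8.075 tcp [0.5643 0.1351 0.0223] F [-1.5  7.1  0.1] w -0.0001
[[-6.000e-04  9.939e-01  1.103e-01]
 [ 3.300e-03  1.103e-01 -9.939e-01]
 [-1.000e+00 -3.000e-04 -3.400e-03]]
[[-0.00076753  0.15660735]]
R [[154 154 154 155 155 155 155 157 157 158 158 165]
 [150 151 151 150 151 150 147 154 156 156 156 165]
 [149 150 145 140 146 136 128 148 148 146 147 155]
 [146 150 143 143 156 146 143 150 139 137 142 148]
 [145 155 160 162 154 146 151 153 151 159 167 168]
 [175 175 175 169 149 121 136 159 166 175 175 149]
 [167 166 175 164 137 112 133 138 135 170 175 153]
 [146 136 174 154 114 101 120 131 124 156 175 161]
 [152 139 163 135  73  51  65 102 134 162 175 164]
 [143 125 112  89  27  23  30  51 128 169 169 171]
 [ 25  27  27  28  30  31  34  73 126 151 160 166]]
G [[123 124 123 124 125 125 125 126 125 126 127 137]
 [121 122 121 11
[... 1907 characters left out ...]
 30  30  30  29  29  32  31  31  74 117 104  31  31  31  31  31  31  33
   31  32  31  30  32  31  30  25 103 120]
 [ 27  30  30  29  30  31  30  30  68 121 114  31  32  32  30  32  31  31
   30  32  32  32  33  31  33  25 106 120]
 [ 28  29  30  31  29  30  32  30  50 130 136  32  32  31  32  30  31  31
   32  32  32  32  32  32  33  25 107 123]
 [ 28  27  30  30  30  30  30  30  51 130 136  31  31  31  32  32  32  33
   32  31  32  31  31  32  31  26 108 128]
 [ 27  27  28  31  30  31  30  31  45 128 137  31  32  32  33  33  32  32
   32  31  31  33  32  31  33  26 107 135]
 [ 22  25  30  30  31  31  30  31  32 123 137  42  32  31  32  33  31  31
   32  33  31  31  31  33  32  25  96 131]]
```

```bash
python3 - <<'E'
from h import *
for zm in (.018,.025,.042): print(zm,jig(world('top',[[257.05,153.5]],z=zm)))
print(jig(world('top',[[242.45,160]],z=.042)))
E
```

```text
0.018 [[0.06341173 0.06338962]]
0.025 [[0.06144426 0.06325462]]
0.042 [[0.05666611 0.06292676]]
[[0.0432272  0.10062303]]
```

```bash
python3 -m pendant '[0,0,0,2,0,0,0,0,2,0,0,0,0,2,0,0,0,0,2,0,0,0,0,0,0,0,0,0,2,0,0,0,0,2,0,0,0,0,2,0,0,0,0,2,0,0,0,0,0,0,0,0,0,2,0,0,0,0,2,0,0,0,0,2,0,0,0,0,2,0,0,0,0,1,0,0,0,0,0,0]'; python3 -m pendant '[0,0,0,0,0,0,0,0,0,0,0,0,0,0,0,0,0,0,0,0,0,0,0,0,0]'; python3 - <<'E'
from h import *
o,M=st(); print(jig(o['tcp_pos']))
im,d=viewer.grab_frame('top')
V=im.max(2); print(V[155:166,242:258]); 
E
```

```text
clock: 10.12
tcp_pos: [0.5669, 0.1102, 0.0223]
orientation: [1.13, 1.262, -1.126]
contact_force: [-1.3, 8.3, 1.1]
grip_width: -0.0002
clock: 10.75
tcp_pos: [0.5669, 0.1102, 0.0223]
orientation: [1.129, 1.262, -1.126]
contact_force: [0.1, 7.9, -0.1]
grip_width: 0.0001
t 10.75 tcp [0.5669 0.1102 0.0223] F [ 0.1  7.9 -0.1] w 0.0001
[[-9.000e-04  9.939e-01  1.104e-01]
 [ 3.300e-03  1.104e-01 -9.939e-01]
 [-1.000e+00 -5.000e-04 -3.400e-03]]
[[-0.00072958  0.13161501]]
[[128 177 156 151 177 176 167 164 177 177 169 167 178 166 138 112]
 [127 178 149 140 177 177 145 136 177 177 156 149 177 154 115 101]
 [126 177 158 153 177 177 160 155 177 178 171 163 165 136  73  52]
 [115 163 133 124 158 156 147 145 153 157 152 131 115  89  26  28]
 [ 80 100  67  64  82  69  51  41  24  65 121 115  29  29  32  31]
 [ 25  26  29  31  30  31  30  31  31  51 131 137  30  30  30  30]
 [ 25  26  29  30  29  31  29  30  30  44 129 137  30  31  31  30]
 [ 20  26  30  29  30  31  31  30  30  29 125 138  39  30  29  29]
 [ 21  29  30  30  30  30  28  30  30  29 124 142  53  30  32  31]
 [ 24  42  42  31  30  30  30  30  29  31 117 136  63  31  30  31]
 [  8  47  56  31  30  30  31  29  30  30  94 121  81  32  31  32]]
```

The saddle is at rest about 12 mm short (pointer at col 252.5, marker at 257). I pull back, lift, and take a close look with the wrist camera.

```bash
python3 -m pendant '[0,0,0,-8,0,0,0,0,-15,0,0,-33,0,0,0,0,-35,0,0,0,0,-30,0,10,0,0,0,0,30,0,0,0,0,35,0,0,0,0,35,0,0,0,0,15,0,0,0,0,0,0]'; python3 -m pendant '[0,0,0,0,0]'; python3 - <<'E'
from h import *
c=viewer.calibration('wrist'); im,d=grab('wrist','w2',(340,110,480,230),5); o,M=st()
import json; np.savez('w2.npz',im=im,d=d,K=c['mtx'],T=c['world_to_cam'])
P=world('wrist',[[287,210]],z=.012,cal=c); print(jig(P),jig(o['tcp_pos']))
C=np.array(c['world_to_cam']); 
for q,z in [((.046,.0756),.042),((.058,.063),.042)]:
  w=np.r_[unjig(q),z,1]; x=C@w; K=np.array(c['mtx']); print(q,K[0,0]*x[0]/-x[2]+K[0,2],K[1,1]*x[1]/x[2]+K[1,2])
E
```

```text
clock: 12.05
tcp_pos: [0.5784, 0.0052, 0.1203]
orientation: [1.13, 1.258, -1.13]
contact_force: [0.1, -0.2, -0.6]
grip_width: 0.0001
clock: 12.18
tcp_pos: [0.5783, 0.0076, 0.1201]
orientation: [1.128, 1.26, -1.128]
contact_force: [-0.4, 0.6, 0.1]
grip_width: 0.0
t 12.225 tcp [0.5783 0.0076 0.1201] F [ 0.4 -0.1 -1.1] w -0.0004
[[-4.000e-04  9.939e-01  1.102e-01]
 [ 8.000e-04  1.102e-01 -9.939e-01]
 [-1.000e+00 -3.000e-04 -9.000e-04]]
[[-3.76991743e-05  2.83426660e-02]] [[-0.00010217  0.02836923]]
(0.046, 0.0756) 359.7071580026912 151.1576453196259
(0.058, 0.063) 377.05301356797867 170.96779313911185
```

View pics/w2.png

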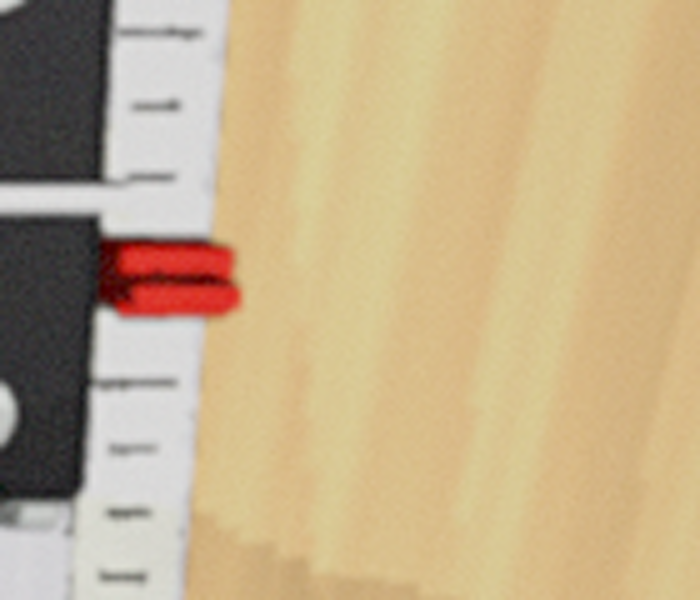

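Pointer line at crop row 198; the marker shows its base top (rows 240–272) and the blade top (282–315), which is level with the pointer plane. I measure both in subpixels.

```bash
cat > gap.py <<'E'
from h import *
import sys
def gap(im,c,ur,up,cols_p,cols_m,rows):
    G=im.astype(float)
    a,b=rows
    pt=G[a:b,cols_p[0]:cols_p[1]].max(2).mean(1); mk=G[a:b,cols_m[0]:cols_m[1]]
    print('ptr',list(zip(range(a,b),pt.round().astype(int)))); print('mk R',list(zip(range(a,b),mk[...,0].mean(1).round().astype(int),mk[...,1].mean(1).round().astype(int))))
E
python3 - <<'E'
from h import *
from gap import gap
f=np.load('w2.npz'); gap(f['im'],None,0,0,(350,358),(366,382),(142,178))
E
```

```text
ptr [(142, np.int64(55)), (143, np.int64(56)), (144, np.int64(56)), (145, np.int64(49)), (146, np.int64(105)), (147, np.int64(187)), (148, np.int64(218)), (149, np.int64(220)), (150, np.int64(219)), (151, np.int64(205)), (152, np.int64(160)), (153, np.int64(83)), (154, np.int64(50)), (155, np.int64(54)), (156, np.int64(56)), (157, np.int64(55)), (158, np.int64(54)), (159, np.int64(56)), (160, np.int64(53)), (161, np.int64(55)), (162, np.int64(55)), (163, np.int64(53)), (164, np.int64(57)), (165, np.int64(54)), (166, np.int64(54)), (167, np.int64(54)), (168, np.int64(53)), (169, np.int64(54)), (170, np.int64(54)), (171, np.int64(49)), (172, np.int64(53)), (173, np.int64(52)), (174, np.int64(52)), (175, np.int64(52)), (176, np.int64(51)), (177, np.int64(50))]
mk R [(142, np.int64(217), np.int64(217)), (143, np.int64(216), np.int64(215)), (144, np.int64(198), np.int64(197)), (145, np.int64(172), np.int64(172)), (146, np.int64(196), np.int64(195)), (147, np.int64(215), np.int64(214)), (148, np.int64(216), np.int64(216)), (149, np.int64(217), np.int64(216)), (150, np.int64(217), np.int64(
[... 290 characters left out ...]
int64(42)), (159, np.int64(171), np.int64(22)), (160, np.int64(211), np.int64(46)), (161, np.int64(220), np.int64(56)), (162, np.int64(220), np.int64(55)), (163, np.int64(214), np.int64(49)), (164, np.int64(179), np.int64(35)), (165, np.int64(107), np.int64(15)), (166, np.int64(115), np.int64(19)), (167, np.int64(185), np.int64(39)), (168, np.int64(214), np.int64(53)), (169, np.int64(216), np.int64(52)), (170, np.int64(215), np.int64(50)), (171, np.int64(215), np.int64(45)), (172, np.int64(206), np.int64(66)), (173, np.int64(190), np.int64(140)), (174, np.int64(197), np.int64(194)), (175, np.int64(214), np.int64(214)), (176, np.int64(217), np.int64(215)), (177, np.int64(216), np.int64(214))]
```

```bash
python3 - <<'E'
from h import *
f=np.load('w2.npz'); c=dict(mtx=f['K'],world_to_cam=f['T'])
q=jig(world('wrist',[[354,149.5],[374,169.65]],z=.042,cal=c)); print(q,q[0,1]-q[1,1])
q=jig(world('wrist',[[350,166.4],[350,172.9],[350,146.4],[350,152.7]],z=.042,cal=c)); print(q)
# edge lines of bed: yaw check with white scale edge; saddle right edge
im=f['im']; G=im.max(2).astype(int)
for v in (115,125,160,180,200): print(v,[int(x) for x in np.nonzero(np.diff((G[v,300:400]>120).astype(int)))[0]+300])
E
```

```text
[[0.04230636 0.07662037]
 [0.055964   0.06384254]] 0.012777828272992661
[[0.04035114 0.06584731]
 [0.04058146 0.06163467]
 [0.03965675 0.07854785]
 [0.03987319 0.0745891 ]]
115 [362]
125 [361]
160 [363]
180 [357]
200 [331, 336, 356]
```

```bash
python3 -m pendant '[0,0,0,-30,0,0,0,0,-35,0,0,0,0,-35,0,0,0,0,-24,0,0,30,0,0,0,0,35,0,0,0,0,26,0,0,0,0,6,0,0,0,0,0,0,6,0,0,0,0,5,0,0,0,0,0,0]'; python3 -c "
from h import *
o,M=st();print(jig(o['tcp_pos']))"
```

```text
clock: 13.6
tcp_pos: [0.567, 0.1171, 0.0243]
orientation: [1.131, 1.257, -1.129]
contact_force: [0.5, -0.5, 0.2]
grip_width: -0.0002
t 13.6 tcp [0.567  0.1171 0.0243] F [ 0.5 -0.5  0.2] w -0.0002
[[ 1.700e-03  9.943e-01  1.065e-01]
 [ 3.000e-04  1.065e-01 -9.943e-01]
 [-1.000e+00  1.700e-03 -1.000e-04]]
[[4.93592902e-05 1.38488329e-01]]
```

```bash
python3 -m pendant '[0,0,0,2,0,0,0,0,2,0,0,0,0,2,0,0,0,0,2,0,0,0,0,2,0,0,0,0,1,0,0,0,0,1,0,0,0,0,1,0,0,0,0,1,0,0,0,0,1,0,0,0,0,0,0,0,0,0,0,0]'; python3 -c "
from h import *
o,M=st();print(jig(o['tcp_pos']))
im,d=viewer.grab_frame('top'); print(im.max(2)[158:163,246:264])"
```

```text
clock: 15.1
tcp_pos: [0.5674, 0.1063, 0.0233]
orientation: [1.129, 1.262, -1.126]
contact_force: [-1.2, 7.4, 0.3]
grip_width: 0.0001
t 15.1 tcp [0.5674 0.1063 0.0233] F [-1.2  7.4  0.3] w 0.0001
[[-8.000e-04  9.939e-01  1.104e-01]
 [ 3.300e-03  1.104e-01 -9.939e-01]
 [-1.000e+00 -4.000e-04 -3.400e-03]]
[[-0.0006338   0.12764808]]
[[159 157 147 144 152 152 147 151 163 123  28  26  28  29  41  41  26  26]
 [ 81  68  50  41  24  25  26  94 121  79  31  31  31  30  32  29  29  31]
 [ 30  31  30  29  30  30  30  87 113  77  30  30  30  30  28  30  31  31]
 [ 29  29  29  30  30  29  29  66  97  83  30  31  30  31  30  30  31  35]
 [ 28  31  30  29  30  30  29  66 113 104  29  30  30  31  30  30  30  49]]
```

```bash
python3 -m pendant '[0,0,0,1,0,0,0,0,1,0,0,0,0,1,0,0,0,0,1,0,0,0,0,1,0,0,0,0,1,0,0,0,0,0,0,0,0,0,0,0]'; python3 -c "
from h import *
o,M=st();print(jig(o['tcp_pos']))"
```

```text
clock: 16.15
tcp_pos: [0.5681, 0.1003, 0.0233]
orientation: [1.13, 1.262, -1.126]
contact_force: [-1.3, 8.1, 1.7]
grip_width: 0.0001
t 16.15 tcp [0.5681 0.1003 0.0233] F [-1.3  8.1  1.7] w 0.0001
[[-9.000e-04  9.939e-01  1.103e-01]
 [ 3.300e-03  1.103e-01 -9.939e-01]
 [-1.000e+00 -5.000e-04 -3.400e-03]]
[[-0.00063427  0.12160825]]
```

```bash
python3 -m pendant '[0,0,0,-8,0,0,0,0,-12,0,0,-32,0,0,0,0,-35,0,0,0,0,-30,0,10,0,0,0,0,30,0,0,0,0,35,0,0,0,0,30,0,0,0,0,8,0,0,0,0,0,0,0,0,0,0,0]'; python3 - <<'E'
from h import *
from gap import gap
c=viewer.calibration('wrist'); im,d=grab('wrist','w3',(330,110,430,200),7); o,M=st(); print(jig(o['tcp_pos']))
np.savez('w3.npz',im=im,d=d,K=c['mtx'],T=c['world_to_cam'])
gap(im,None,0,0,(346,354),(366,380),(152,180))
E
```

```text
clock: 17.52
tcp_pos: [0.5784, 0.0064, 0.1201]
orientation: [1.128, 1.26, -1.127]
contact_force: [-0.5, 0.5, -0.2]
grip_width: -0.0001
t 17.575 tcp [0.5784 0.0064 0.1201] F [-0.7 -0.2  0.5] w 0.0001
[[-3.000e-04  9.939e-01  1.101e-01]
 [ 7.000e-04  1.101e-01 -9.939e-01]
 [-1.000e+00 -2.000e-04 -7.000e-04]]
[[-0.00011668  0.02715596]]
ptr [(152, np.int64(58)), (153, np.int64(56)), (154, np.int64(59)), (155, np.int64(57)), (156, np.int64(55)), (157, np.int64(55)), (158, np.int64(53)), (159, np.int64(48)), (160, np.int64(104)), (161, np.int64(187)), (162, np.int64(218)), (163, np.int64(221)), (164, np.int64(218)), (165, np.int64(206)), (166, np.int64(160)), (167, np.int64(82)), (168, np.int64(47)), (169, np.int64(53)), (170, np.int64(55)), (171, np.int64(55)), (172, np.int64(55)), (173, np.int64(57)), (174, np.int64(53)), (175, np.int64(55)), (176, np.int64(54)), (177, np.int64(55)), (178, np.int64(54)), (179, np.int64(53))]
mk R [(152, np.int64(218), np.int64(217)), (153, np.int64(218), np.int64(218)), (154, np.int64(209), np.int64(208)), (155, np.int64(168), np.int64(166)), (156, np.i
[... 162 characters left out ...]
4(58)), (161, np.int64(217), np.int64(61)), (162, np.int64(189), np.int64(51)), (163, np.int64(124), np.int64(36)), (164, np.int64(111), np.int64(30)), (165, np.int64(174), np.int64(46)), (166, np.int64(207), np.int64(54)), (167, np.int64(212), np.int64(55)), (168, np.int64(213), np.int64(50)), (169, np.int64(216), np.int64(47)), (170, np.int64(213), np.int64(48)), (171, np.int64(194), np.int64(109)), (172, np.int64(193), np.int64(186)), (173, np.int64(213), np.int64(216)), (174, np.int64(218), np.int64(218)), (175, np.int64(218), np.int64(217)), (176, np.int64(216), np.int64(216)), (177, np.int64(216), np.int64(216)), (178, np.int64(217), np.int64(217)), (179, np.int64(216), np.int64(216))]
```

View pics/w3.png

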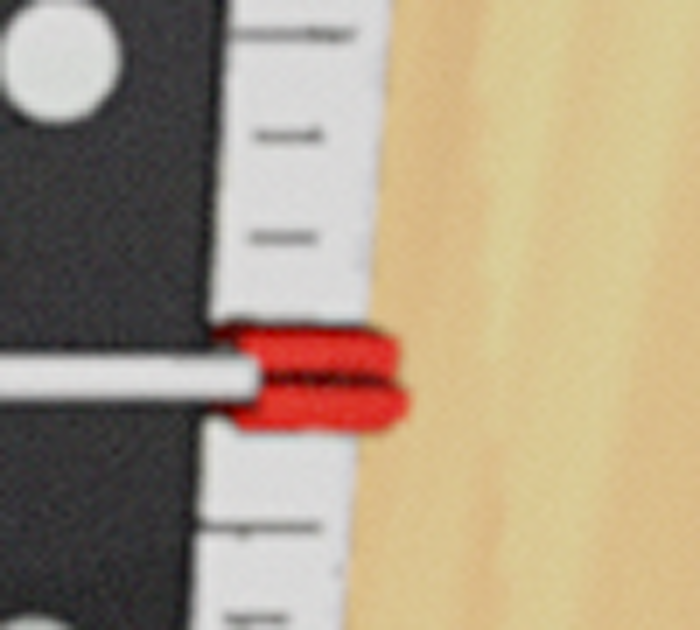

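```bash
python3 - <<'E'
from h import *
f=np.load('w3.npz'); C=f['T'];K=f['K']
ci=np.linalg.inv(C)[:3,3]; print('cam jig',jig(ci),ci[2])
def pr(y,z,x=.058):
    p=C@np.r_[unjig([x,y]),z,1]; return (K[1,2]+K[1,1]*p[1]/p[2]).round(2)
y=.064
for n,a,z in [('base front bottom',.005,.012),('base front top16',.005,.016),('base front top20',.005,.020),('blade foot f 18',.0015,.018),('blade top f',.0015,.042),('blade mid',0,.042),('blade top b',-.0015,.042),('base back top 18',-.005,.018),('base back bottom',-.005,.012)]: print(n,pr(y+a,z))
q=jig(world('wrist',[[350,163.5],[372,167.9]],z=.042,cal=dict(mtx=K,world_to_cam=C)));print(q,q[0,1]-q[1,1])
print(f['d'][150:176,368].round(4)); print(f['d'][150:176,376].round(4))
for v in range(154,174,1): print(v,world('wrist',[[374,v]],d=f['d'],cal=dict(mtx=K,world_to_cam=C)).round(4), jig(world('wrist',[[374,v]],d=f['d'],cal=dict(mtx=K,world_to_cam=C))).round(4))
E
```

```text
cam jig [[-0.00025158  0.09532988]] 0.2627470472755265
base front bottom 154.89
base front top16 155.49
base front top20 156.11
blade foot f 18 160.75
blade top f 165.37
blade mid 167.69
blade top b 170.01
base back top 18 169.86
base back bottom 168.63
[[0.04021919 0.06658936]
 [0.05456213 0.06384418]] 0.002745185224719518
[0.2474 0.2483 0.2466 0.2481 0.2475 0.2482 0.2427 0.2383 0.2347 0.2337
 0.2336 0.233  0.2335 0.2328 0.2288 0.2231 0.2207 0.2213 0.2211 0.222
 0.2208 0.2369 0.236  0.2518 0.2511 0.2519]
[0.2459 0.2467 0.247  0.2475 0.247  0.2479 0.2439 0.237  0.2333 0.2332
 0.2323 0.2325 0.2338 0.234  0.2289 0.2245 0.221  0.2215 0.221  0.2203
 0.222  0.2366 0.2372 0.2514 0.2514 0.2525]
154 [[0.6361 0.0554 0.0135]] [[0.0624 0.0698]]
155 [[0.6363 0.0546 0.0132]] [[0.0625 0.0691]]
156 [[0.6353 0.0543 0.0177]] [[0.0614 0.0688]]
157 [[0.6338 0.0541 0.0238]] [[0.0599 0.0688]]
158 [[0.6333 0.0536 0.0261]] [[0.0594 0.0684]]
159 [[0.633  0.0531 0.0278]] [[0.059  0.0679]]
160 [[0.633  0.0525 0.0283]] [[0.0589 0.0673]]
161 [[0.633  0.0519 0.0287]] [[0.0589 0.0667]]
162 [[0.6334 0.0511 0.0275]] [[0.0592 0.0658]]
163 [[0.6331 0.0506 0.0292]] [[0.0588 0.0654]]
164 [[0.632  0.0504 0.0337]] [[0.0578 0.0653]]
165 [[0.6309 0.0502 0.0382]] [[0.0567 0.0652]]
166 [[0.63   0.05   0.0421]] [[0.0557 0.0651]]
167 [[0.6299 0.0494 0.0429]] [[0.0556 0.0646]]
168 [[0.6301 0.0487 0.0426]] [[0.0557 0.0639]]
169 [[0.6302 0.0481 0.0428]] [[0.0557 0.0633]]
170 [[0.6304 0.0475 0.0425]] [[0.0558 0.0626]]
171 [[0.6344 0.045  0.0281]] [[0.0595 0.0597]]
172 [[0.6346 0.0443 0.0278]] [[0.0597 0.059 ]]
173 [[0.6389 0.0416 0.0122]] [[0.0637 0.0558]]
```

Depth confirms the blade top (z 42 mm) is centred at jig y 63.8, with the base spanning 58.9–68.8. The gap is 2.75 mm, so the TCP has to finish at about y 118.9.

```bash
python3 -m pendant '[0,0,0,-30,0,0,0,0,-35,0,0,0,0,-35,0,0,0,0,-8,0,0,30,0,0,0,0,35,0,0,0,0,27,0,0,0,0,5,0,0,0,0,0,0,3,0,0,0,0,2,0,0,0,0,0,0,0,0,0,0,0]'; python3 -c "
from h import *
o,M=st();print(jig(o['tcp_pos']))"
```

```text
clock: 19.08
tcp_pos: [0.5677, 0.1071, 0.0239]
orientation: [1.13, 1.258, -1.128]
contact_force: [0.2, 0.7, -0.3]
grip_width: -0.0002
t 19.075 tcp [0.5677 0.1071 0.0239] F [ 0.2  0.7 -0.3] w -0.0002
[[ 9.000e-04  9.942e-01  1.079e-01]
 [ 5.000e-04  1.079e-01 -9.942e-01]
 [-1.000e+00  1.000e-03 -4.000e-04]]
[[-0.00024523  0.12842215]]
```

```bash
python3 -m pendant '[0,0,0,1,0,0,0,0,1,0,0,0,0,1,0,0,0,0,1,0,0,0,0,1,0,0,0,0,1,0,0,0,0,1,0,0,0,0,1,0,0,0,0,1,0,0,0,0,0,0,0,0,0,0,0]'; python3 -c "
from h import *
o,M=st();print(jig(o['tcp_pos']))"
```

```text
clock: 20.45
tcp_pos: [0.5681, 0.1002, 0.0233]
orientation: [1.129, 1.261, -1.127]
contact_force: [-0.9, 6.5, 0.2]
grip_width: 0.0
t 20.45 tcp [0.5681 0.1002 0.0233] F [-0.9  6.5  0.2] w 0.0
[[-5.000e-04  9.940e-01  1.095e-01]
 [ 2.200e-03  1.095e-01 -9.940e-01]
 [-1.000e+00 -2.000e-04 -2.300e-03]]
[[-0.00057512  0.12154813]]
```

```bash
python3 -m pendant '[0,0,0,0.5,0,0,0,0,0.5,0,0,0,0,0.5,0,0,0,0,0.5,0,0,0,0,0.5,0,0,0,0,0,0,0,0,0,0,0]'; python3 -c "
from h import *
o,M=st();print(jig(o['tcp_pos']))"
```

```text
clock: 21.32
tcp_pos: [0.5683, 0.0986, 0.0233]
orientation: [1.129, 1.262, -1.126]
contact_force: [-1.7, 7.2, 1.7]
grip_width: -0.0006
t 21.325 tcp [0.5683 0.0986 0.0233] F [-1.7  7.2  1.7] w -0.0006
[[-8.000e-04  9.939e-01  1.102e-01]
 [ 3.000e-03  1.102e-01 -9.939e-01]
 [-1.000e+00 -4.000e-04 -3.100e-03]]
[[-0.00061998  0.11988533]]
```

```bash
python3 -m pendant '[0,0,0,0.4,0,0,0,0,0.4,0,0,0,0,0,0,0,0,0,0,0]'; python3 -c "
from h import *
o,M=st();print(jig(o['tcp_pos']))"; python3 -m pendant '[0,0,0,-5,0,0,0,0,-12,0,0,-32,0,-3,0,0,-35,0,0,0,0,-30,0,10,0,0,0,0,30,0,0,0,0,35,0,0,0,0,30,0,0,0,0,6,0,0,0,0,0,0,0,0,0,0,0]'; python3 - <<'E'
from h import *
from gap import gap
c=viewer.calibration('wrist'); im,d=grab('wrist','w4',(330,110,430,200),7); o,M=st(); print(jig(o['tcp_pos']))
np.savez('w4.npz',im=im,d=d,K=c['mtx'],T=c['world_to_cam'])
gap(im,None,0,0,(342,352),(366,380),(152,180))
E
```

```text
clock: 21.82
tcp_pos: [0.5683, 0.0978, 0.0233]
orientation: [1.129, 1.262, -1.126]
contact_force: [-1.0, 9.5, 1.7]
grip_width: 0.0001
t 21.825 tcp [0.5683 0.0978 0.0233] F [-1.   9.5  1.7] w 0.0001
[[-7.000e-04  9.939e-01  1.102e-01]
 [ 3.100e-03  1.102e-01 -9.939e-01]
 [-1.000e+00 -4.000e-04 -3.100e-03]]
[[-0.0006164   0.11911079]]
clock: 23.2
tcp_pos: [0.5785, 0.006, 0.1201]
orientation: [1.128, 1.26, -1.128]
contact_force: [-0.3, 0.0, 0.4]
grip_width: -0.0001
t 23.25 tcp [0.5785 0.006  0.1201] F [0.3 0.4 0.4] w 0.0002
[[-3.000e-04  9.939e-01  1.100e-01]
 [ 6.000e-04  1.100e-01 -9.939e-01]
 [-1.000e+00 -3.000e-04 -6.000e-04]]
[[-0.00015109  0.02672761]]
ptr [(152, np.int64(56)), (153, np.int64(58)), (154, np.int64(56)), (155, np.int64(57)), (156, np.int64(56)), (157, np.int64(56)), (158, np.int64(57)), (159, np.int64(58)), (160, np.int64(56)), (161, np.int64(54)), (162, np.int64(51)), (163, np.int64(84)), (164, np.int64(164)), (165, np.int64(206)), (166, np.int64(219)), (167, np.int64(220)), (168, np.int64(218)), (169, np.int64(187)), (170, np.int64(108)), (171, np.int64(48)), (172
[... 490 characters left out ...]
4(54)), (161, np.int64(202), np.int64(46)), (162, np.int64(150), np.int64(27)), (163, np.int64(100), np.int64(17)), (164, np.int64(141), np.int64(31)), (165, np.int64(195), np.int64(54)), (166, np.int64(214), np.int64(64)), (167, np.int64(215), np.int64(62)), (168, np.int64(216), np.int64(61)), (169, np.int64(216), np.int64(49)), (170, np.int64(208), np.int64(79)), (171, np.int64(193), np.int64(156)), (172, np.int64(201), np.int64(204)), (173, np.int64(215), np.int64(217)), (174, np.int64(217), np.int64(217)), (175, np.int64(217), np.int64(216)), (176, np.int64(216), np.int64(216)), (177, np.int64(217), np.int64(216)), (178, np.int64(217), np.int64(216)), (179, np.int64(216), np.int64(216))]
```

Pointer is at row 166.65 and the blade at about 167.2, so the saddle is set roughly 0.3 mm short and not past the mark. Next is the steel bar at (422,-130) mm, with the tool turned 27°.

```bash
python3 -m pendant '[40,-20,0,0,0,40,-20,-28.5,20,0,40,0,-28.5,20,0,40,0,-28.5,20,0,40,0,-28.5,19,0,40,0,-28.5,19,0,40,0,-28.5,19,0,40,0,0,0,0.158,40,0,0,0,0.158,40,0,0,0,0.158,40,0,0,0,0,40,0,0,0,0]' 40; python3 - <<'E'
from h import *
c=viewer.calibration('wrist'); im,d=grab('wrist','w5'); go([.4224,-.130,.06])
vv,uu=np.mgrid[0:420,0:560]; X=world('wrist',np.c_[uu.ravel(),vv.ravel()],d=d,cal=c).reshape(420,560,3)
hsv=cv2.cvtColor(im,cv2.COLOR_RGB2HSV)
m=(np.linalg.norm(X[...,:2]-[.4224,-.13],axis=2)<.07)&(abs(X[...,2]-.016)<.006)&(hsv[...,1]<60)
m=cv2.morphologyEx(m.astype(np.uint8),cv2.MORPH_OPEN,np.ones((3,3)))>0
p=X[m]; print(len(p),np.median(p[:,2]),cv2.minAreaRect(p[:,:2].astype(np.float32)*1000))
E
```

```text
clock: 24.75
tcp_pos: [0.4213, -0.13, 0.1603]
orientation: [1.471, 1.016, -1.471]
contact_force: [0.2, -0.4, 0.0]
grip_width: 0.0399
t 24.8 tcp [ 0.4212 -0.1302  0.1603] F [-0.   0.3 -0.7] w 0.0404
[[ 0.000e+00  9.349e-01 -3.550e-01]
 [ 1.000e-04 -3.550e-01 -9.349e-01]
 [-1.000e+00 -0.000e+00 -1.000e-04]]
delta tool mm [100.3   1.   -0.6] tool y angle -20.79 joints [-0.43  0.21  0.67  2.2  -0.19  0.79  0.  ]
2032 0.016121458527787236 ((423.8948974609375, -127.77323913574219), (98.88584899902344, 15.480073928833008), 68.35784912109375)
```

View pics/w5.png

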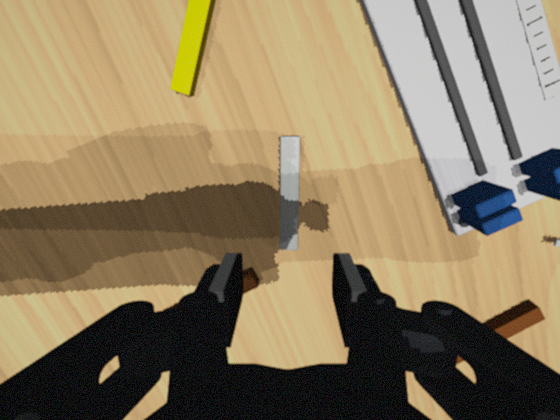

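The silver bar at (290,192) lies between the fingers; wrist and top estimates agree within 3 mm. I go down and grasp.

```bash
python3 -m pendant '[40,30,1.5,-2.5,0,40,35,0,0,0,40,35,0,0,0,40,30,0,0,0,40,15,0,0,0,40,7,0,0,0,40,0,0,0,0,0,0,0,0,0,0,0,0,0,0,0,0,0,0,0,0,0,0,0,0,0,0,0,0,0]' 50; python3 -c "
from h import *
go([.4235,-.1283,.008])"
```

```text
clock: 26.3
tcp_pos: [0.424, -0.1287, 0.0092]
orientation: [1.475, 1.012, -1.472]
contact_force: [-0.8, 0.4, 5.8]
grip_width: 0.0142
t 26.3 tcp [ 0.424  -0.1287  0.0092] F [-0.8  0.4  5.8] w 0.0142
[[ 1.700e-03  9.337e-01 -3.579e-01]
 [ 3.000e-04 -3.579e-01 -9.337e-01]
 [-1.000e+00  1.400e-03 -9.000e-04]]
delta tool mm [ 1.2 -0.7 -0.2] tool y angle -20.97 joints [-0.2   0.52  0.43  2.27 -0.51  0.44  0.29]
```

```bash
python3 -m pendant '[0,-10,0,0,0,0,-30,0,0,0,0,-30,0,0,0,0,-20,0,0,0,0,0,0,0,0,0,0,0,0,0]'; python3 - <<'E'
from h import *
c=viewer.calibration('wrist'); im,d=grab('wrist','w6',(200,100,400,320),2.7); o,M=st()
vv,uu=np.mgrid[0:420,0:560]; X=world('wrist',np.c_[uu.ravel(),vv.ravel()],d=d,cal=c).reshape(420,560,3)
# bar in tool frame
T=(X-o['tcp_pos'])@M*1000
m=(abs(T[...,1])<14)&(abs(T[...,2])<75)&(T[...,0]>-30)&(T[...,0]<20)&(T[...,2]<-12)
p=T[m]; print(len(p),np.percentile(p,[2,50,98],axis=0).round(1)); 
print(cv2.minAreaRect(p[:,1:].astype(np.float32)))
E
```

```text
clock: 27.05
tcp_pos: [0.423, -0.1283, 0.098]
orientation: [1.473, 1.014, -1.473]
contact_force: [0.1, -0.3, -1.6]
grip_width: 0.0142
t 27.1 tcp [ 0.4228 -0.1284  0.0977] F [-0.2  0.3 -2.9] w 0.0141
[[-1.300e-03  9.339e-01 -3.576e-01]
 [ 2.000e-04 -3.576e-01 -9.339e-01]
 [-1.000e+00 -1.200e-03  3.000e-04]]
4030 [[-25.6 -10.7 -50.7]
 [ -7.1   0.2 -31.3]
 [ -0.7  10.9 -12.1]]
((0.0755453109741211, -31.455059051513672), (27.191984176635742, 38.90804672241211), 0.004590255673974752)
```

View pics/w6.png

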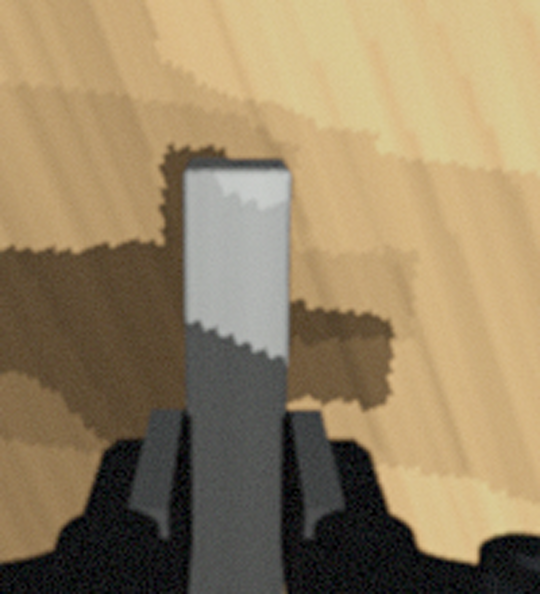

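```bash
python3 - <<'E'
from h import *
im=np.load('t.npy'); c=viewer.calibration('top'); C=np.array(c['world_to_cam']);K=np.array(c['mtx'])
ys=np.arange(-.13,.035,.005); xs=np.arange(-.035,.035,.0005)
g=im.max(2).astype(np.float32); L=[];Rr=[]
for y in ys:
    w=np.c_[unjig(np.c_[xs,xs*0+y]),xs*0+.016,xs*0+1]@C.T
    u=(K[0,2]-K[0,0]*w[:,0]/w[:,2]).astype(np.float32); v=(K[1,2]+K[1,1]*w[:,1]/w[:,2]).astype(np.float32)
    p=255-cv2.remap(g,u[None],v[None],cv2.INTER_LINEAR)[0]; p=np.clip(p-(p.min()+40),0,None)
    a=xs<0; L.append((p*xs)[a].sum()/p[a].sum()); Rr.append((p*xs)[~a].sum()/p[~a].sum())
l=np.polyfit(ys,L,1); q=np.polyfit(ys,Rr,1); print('walls',l,q,'centre',(l+q)/2,np.std(np.array(L)-np.polyval(l,ys)))
o,M=st()
t=unjig([0,-.037]); print('target',t); go([t[0],t[1],.098])
E
```

```text
walls [-0.0011053  -0.01489015] [-0.00173767  0.01503017] centre [-1.42148760e-03  7.00075755e-05] 0.0002683043071395512
t 27.1 tcp [ 0.4228 -0.1284  0.0977] F [-0.2  0.3 -2.9] w 0.0141
[[-1.300e-03  9.339e-01 -3.576e-01]
 [ 2.000e-04 -3.576e-01 -9.339e-01]
 [-1.000e+00 -1.200e-03  3.000e-04]]
target [ 0.58526755 -0.05739731]
t 27.1 tcp [ 0.4228 -0.1284  0.0977] F [-0.2  0.3 -2.9] w 0.0141
[[-1.300e-03  9.339e-01 -3.576e-01]
 [ 2.000e-04 -3.576e-01 -9.339e-01]
 [-1.000e+00 -1.200e-03  3.000e-04]]
delta tool mm [  -0.5  126.3 -124.5] tool y angle -20.96 joints [-0.37  0.34  0.62  2.24 -0.33  0.64  0.13]
```

Channel centre line and yaw check out: walls at ±15 mm, yaw 6.08°. I carry the bar over the channel and turn it parallel.

```bash
python3 -m pendant '[0,0,21,-20.5,0,0,0,21,-21,0,0,0,21,-21,0,0,0,21,-21,0,0,0,21,-21,0,0,0,21,-20,0,0,0,0,0,-0.157,0,0,0,0,-0.157,0,0,0,0,-0.157,0,0,0,0,0,0,0,0,0,0]'; python3 - <<'E'
from h import *
t=unjig([0,-.037]); go([t[0],t[1],.03])
c=viewer.calibration('wrist'); im,d=grab('wrist','w7'); o=r.get_obs(); M=R.from_rotvec(o['orientation']).as_matrix()
vv,uu=np.mgrid[0:420,0:560]; X=world('wrist',np.c_[uu.ravel(),vv.ravel()],d=d,cal=c).reshape(420,560,3)
T=(X-o['tcp_pos'])@M*1000
m=(abs(T[...,1])<9)&(abs(T[...,0]+7)<4)&(T[...,2]<-12)&(T[...,2]>-70)
p=T[m]; print(len(p)); print('end z',np.percentile(p[:,2],[.5,1,2]),'y range',np.percentile(p[:,1],[1,99]),'pitch',np.polyfit(p[:,2],p[:,0],1))
yy=[]
for z in np.arange(-48,-14,4):
    s=p[abs(p[:,2]-z)<2]; yy.append((s[:,1].min()+s[:,1].max())/2)
print('yaw fit',np.polyfit(np.arange(-48,-14,4),yy,1))
for n in ('stop_face',):
  print([(jig(x['location']).round(4),np.round(x['location'],3),round(x['score'],2)) for x in nets.look_for(n,'wrist')][:2])
f=(abs(T[...,1])<40)&(X[...,2]>.018)&(X[...,2]<.034)
J=jig(X[f]); J=J[(J[:,1]>.0)&(J[:,1]<.04)&(abs(J[:,0])<.04)]; print('face y',len(J),np.percentile(J[:,1],[5,25,50,75,95]) if len(J) else '')
f=(abs(X[...,2]-.042)<.004); J=jig(X[f]); J=J[(abs(J[:,0])<.04)&(J[:,1]>-.02)&(J[:,1]<.06)]; print('top edge y',len(J),np.percentile(J[:,1],[.5,1,5]) if len(J) else '')
E
```

```text
clock: 28.48
tcp_pos: [0.5852, -0.0577, 0.0975]
orientation: [1.133, 1.257, -1.135]
contact_force: [-0.4, -0.3, -2.1]
grip_width: 0.014
t 28.475 tcp [ 0.5852 -0.0577  0.0975] F [-0.4 -0.3 -2.1] w 0.014
[[-1.300e-03  9.948e-01  1.015e-01]
 [ 0.000e+00  1.015e-01 -9.948e-01]
 [-1.000e+00 -1.300e-03 -2.000e-04]]
delta tool mm [67.5  0.2 -0.3] tool y angle 5.83 joints [-0.34  0.53  0.44  1.9  -0.31  0.78  0.38]
3553
end z [-50.49300802 -50.40662695 -50.18522445] y range [-7.58150043  8.06925305] pitch [-5.85350845e-03 -6.65771961e+00]
yaw fit [0.00044207 0.2558817 ]
[(array([[-0.0051,  0.0523]]), array([0.571, 0.031, 0.044]), 0.73)]
face y 48 [0.001528   0.00449673 0.00771103 0.01423051 0.01655558]
top edge y 10780 [0.0196287  0.02010309 0.02343451]
```

```bash
python3 -m pendant '[0,25,0,0,-0.004,0,25,0,0,0,0,15,0,0,0,0,7,0,0,0,0,2.5,0,0,0,0,0,0,0,0,0,0,0,0,0]'; python3 -m pendant '[0,0.5,0,0,0,0,0.5,0,0,0,0,0,0,0,0]'; python3 -c "
from h import *
o,M=st();print(jig(o['tcp_pos']))"
```

```text
clock: 29.45
tcp_pos: [0.5861, -0.0576, 0.0244]
orientation: [1.129, 1.258, -1.128]
contact_force: [0.1, -1.0, -1.7]
grip_width: 0.014
clock: 29.82
tcp_pos: [0.5856, -0.0575, 0.0228]
orientation: [1.129, 1.259, -1.128]
contact_force: [-0.2, -0.0, -2.2]
grip_width: 0.0139
t 29.825 tcp [ 0.5856 -0.0575  0.0228] F [-0.2 -0.  -2.2] w 0.0139
[[ 0.000e+00  9.941e-01  1.087e-01]
 [ 1.000e-04  1.087e-01 -9.941e-01]
 [-1.000e+00  1.000e-04 -1.000e-04]]
[[ 0.0003657  -0.03716431]]
```

```bash
python3 -m pendant '[0,0.3,0,-2,0,0,0.3,0,-1,0,0,0,0,-0.5,0,0,0,0,-0.5,0,0,0,0,0,0,0,0,0,0,0]'; python3 -c "
from h import *
o,M=st();print(jig(o['tcp_pos']))"; python3 -m pendant '[0,0,0,-0.5,0,0,0,0,-0.5,0,0,0,0,0,0]';python3 -c "
from h import *
o,M=st();print(jig(o['tcp_pos']))"
```

```text
clock: 30.58
tcp_pos: [0.5852, -0.0536, 0.0222]
orientation: [1.129, 1.259, -1.129]
contact_force: [0.2, -0.4, -2.3]
grip_width: 0.0142
t 30.575 tcp [ 0.5852 -0.0536  0.0222] F [ 0.2 -0.4 -2.3] w 0.0142
[[ 0.      0.9941  0.1087]
 [ 0.      0.1087 -0.9941]
 [-1.      0.     -0.    ]]
[[ 0.0003291  -0.03325816]]
clock: 30.95
tcp_pos: [0.5851, -0.0525, 0.0222]
orientation: [1.129, 1.259, -1.128]
contact_force: [0.1, 0.1, -1.9]
grip_width: 0.0143
t 30.95 tcp [ 0.5851 -0.0525  0.0222] F [ 0.1  0.1 -1.9] w 0.0143
[[-1.000e-04  9.941e-01  1.089e-01]
 [ 1.000e-04  1.089e-01 -9.941e-01]
 [-1.000e+00 -0.000e+00 -1.000e-04]]
[[ 0.00031966 -0.03210442]]
```

```bash
for i in 1; do :; done; python3 -m pendant '[0,0,0,-0.4,0,0,0,0,0,0]'|grep -E 'tcp|force'; python3 -m pendant '[0,0,0,-0.4,0,0,0,0,0,0]'|grep -E 'tcp|force'; python3 -m pendant '[0,0,0,-0.3,0,0,0,0,0,0]'|grep -E 'tcp|force'
```

```text
tcp_pos: [0.585, -0.0522, 0.0222]
contact_force: [-0.7, 0.2, -2.4]
tcp_pos: [0.585, -0.0519, 0.0222]
contact_force: [0.2, 0.3, -1.7]
tcp_pos: [0.585, -0.0519, 0.0222]
contact_force: [0.0, -1.9, -1.8]
```

Contact with the stop face felt (1.9 N, motion stalled). Now I lower it the last millimetre to the floor.

```bash
python3 -m pendant '[0,0.4,0,0,0,0,0.4,0,0,0,0,0.3,0,0,0,0,0,0,0,0]'|grep -E 'tcp|force'; python3 -m pendant '[0,0.4,0,0,0,0,0,0,0,0]'|grep -E 'tcp|force';  python3 -m pendant '[0,0.4,0,0,0,0,0,0,0,0]'|grep -E 'clock|tcp|force'
```

```text
tcp_pos: [0.5851, -0.0519, 0.0213]
contact_force: [-0.6, -3.2, 2.8]
tcp_pos: [0.5851, -0.0519, 0.0213]
contact_force: [-2.5, -2.7, 6.6]
clock: 32.7
tcp_pos: [0.5851, -0.0519, 0.0213]
contact_force: [-3.7, -3.7, 10.6]
```

```bash
python3 -m pendant '[0,-0.7,0,0,0,18,0,0,0,0,22,0,0,0,0,34,0,0,0,0,34,0,0,0,0,34,-4,0,0,0,34,-20,0,0,0,34,-35,0,0,0,34,-35,0,0,0,34,0,0,0,0]'; python3 - <<'E'
from h import *
c=viewer.calibration('wrist'); im,d=grab('wrist','w8',(230,60,430,240),4); o,M=st(); np.savez('w8.npz',im=im,d=d,K=c['mtx'],T=c['world_to_cam'])
vv,uu=np.mgrid[0:420,0:560]; X=world('wrist',np.c_[uu.ravel(),vv.ravel()],d=d,cal=c).reshape(420,560,3)
J=np.zeros_like(X); J[...,:2]=jig(X.reshape(-1,3)).reshape(420,560,2)
m=(abs(X[...,2]-.028)<.004)&(abs(J[...,0])<.012)&(J[...,1]<.03)&(J[...,1]>-.1)
p=J[m]; print(len(p),np.median(X[m][:,2]),'bar y',np.percentile(p[:,1],[.5,50,99,99.8]),'x',np.percentile(p[:,0],[1,99]))
E
```

```text
clock: 33.95
tcp_pos: [0.5874, -0.0519, 0.1191]
orientation: [1.132, 1.254, -1.124]
contact_force: [0.4, -0.5, -0.5]
grip_width: 0.0339
t 34.0 tcp [ 0.5862 -0.0516  0.1173] F [0.5 0.6 0.1] w 0.0341
[[ 3.900e-03  9.941e-01  1.086e-01]
 [ 5.000e-04  1.086e-01 -9.941e-01]
 [-1.000e+00  3.900e-03 -1.000e-04]]
3039 0.02808508503514001 bar y [-0.08059156 -0.02720331  0.01732785  0.01797137] x [-0.00703848  0.00867317]
```

View pics/w8.png

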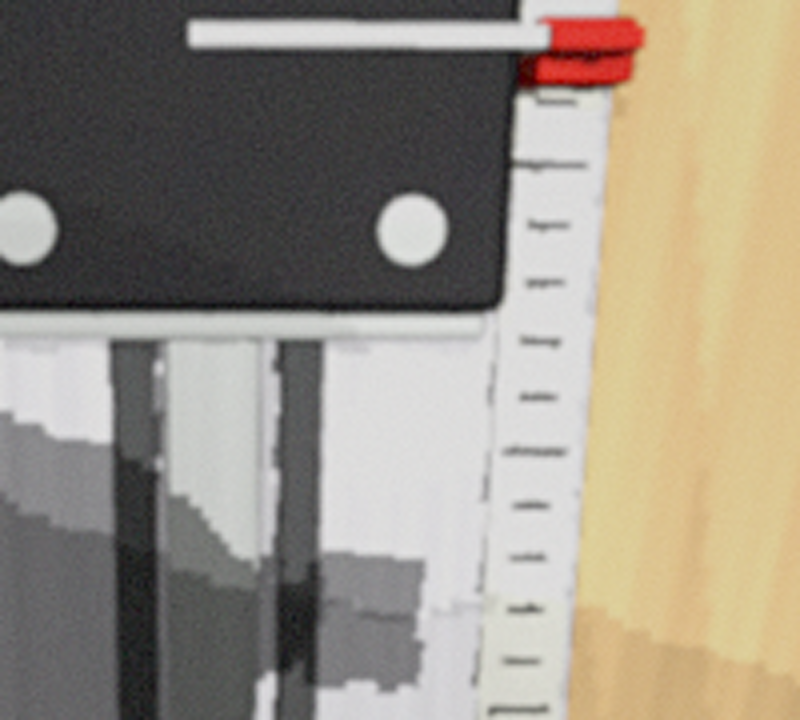

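The bar lies flat (top at 28 mm) between the walls, with its end at the stop face and no visible gap at crop (212,340). The pointer (row 34) is level with the blade top (row 36). The hand is clear, so I hand in.

```bash
python3 -m pendant '[34,-30,0,0,0,34,-30,0,0,0,34,0,0,0,0,34,0,0,0,0]'; python3 -c "
from h import *
print(r.hand_in())"
```

```text
clock: 34.5
tcp_pos: [0.5842, -0.0513, 0.1741]
orientation: [1.128, 1.26, -1.129]
contact_force: [0.0, 0.4, 0.5]
grip_width: 0.0342
the job is handed in; nothing more can be done
None
```

The saddle is set at its mark, the steel bar is in the channel against the stop face, and I handed the job in at 34.5 s with the arm clear. The hand-in reports no verdict.

- **Saddle:** I pushed it on the blue end in steps of 2 mm or less and let it rest about 12.8 mm short. I rested it again 2.8 mm short, then crept up in 0.4–0.5 mm steps. Before I fetched the bar, the pointer measured about 0.3 mm short of the marker and not past it. In the last close-up it looked level with the red blade.
- **Bar:** I picked the silver bar, not the yellow, brown or green look-alikes. I brought it to the stop face until I felt about 2 N, lowered it to the floor and let go. The along-channel force stayed under 4 N, below the 8 N that moves the saddle.
- **Last checks:** The bar's top is at 28 mm, so it lies flat. It sits centred between the walls, and no gap shows at the stop face. The depth picture put the bar's end at 18.0 mm and the stop face at about 19 mm. I take that 1 mm as edge blur, because I felt the contact.
- **Disagreements:** My first wrist reading of the distance to the marker, 36 mm, was wrong because I took the clip's base for its blade. Depth corrected this before it mattered. I did not check the other items on the bench again, but I felt no unexpected contact with anything.

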